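# Clear the drilling bed and change over the feed

## Task

Bring the switch lever from the first feed to upright centre off and leave it off for at least a second; with it off, use the hand scraper to wipe every loose offcut off the bed into the green chip trough, without touching the offcuts with the gripper, and stand the scraper back on its mat. Still with the feed off, slide the drilling jig along the bed, without lifting it, until its base sits square inside the white outline, and only then throw the lever right over to the second feed. Leave the valve bodies, bottle and tools lying about alone.

Things in the scene. Friction and masses are not known exactly. Their poses are not given: they have to be found in the camera images.
- bed: fixed drilling bed: a dark steel block 260 (x) x 460 (y) x 60 mm high with an attached green sheet-metal chip trough along its robot-side (-x) long edge. Origin: centre of the block's underside, on the table; its top is 60 mm above. x: away from the trough, across the bed; y: along the bed; z up. Chips lie on its +y part, the jig starts on its -y part. Nothing stands proud of the bed's top; the edges are open
- trough (a point): centre of the trough's inner floor, axes as the bed's, 56 mm below the bed's top. The trough is 90 mm (x) by 320 mm (y) inside, open towards the bed so that things pushed over the bed's edge drop in; its walls end 10 mm below the bed's top. The bed's edge is 45 mm from this point in +x
- spot (a point): centre of the white painted square outline on the bed's top (130 mm square inside, lines flat), axes as the bed's; the place for the jig
- jig_c (a point): the drilling jig, loose, 0.6 to 0.95 kg: a square steel base plate 100 x 100 x 24 mm lying flat on the bed with a valve body (42 mm across, 53 mm tall, a small boss on one side) bolted upright on its middle, 77 mm tall in all. Point: the centre of the base plate, 12 mm above its underside; x and y square to the plate's sides, z up. It slides flat when pushed low on the base with 2 to 10 N
- mat: fixed flat black rubber mat 120 (x) x 190 (y) x 6 mm on the table, the scraper's place; origin at the centre of its underside
- scraper_c (a point): the hand scraper, loose, about 0.35 kg: a heavy black foot 56 (x) x 150 (y) x 20 mm with a wooden grip upright on it, 22 mm thick (x) and 100 mm long (y), from 20 to 76 mm above the underside, topped by a bead 30 mm thick to 86 mm. Point: its centre, 43 mm above the underside; z up, y along its length. Starts upright on the mat, its length along the mat's y
- switchbox: fixed changeover switch: a grey box 110 (x) x 160 (y) x 70 mm high with a lever standing out of its top. Origin: centre of its underside; the lever swings along the box's y and pivots about the box's x at the middle of the top, 70 mm up
- lever (a joint): lever angle in rad: 0 = upright, centre off; about -0.6 = first feed, leaning to the box's -y; +0.65 = second feed, leaning to the box's +y (end stops at -0.65 and +0.65). Steel bar 24 (x) x 12 (y) x 85 mm long with a black sleeve 30 x 16 mm; stays where it is left, needs about 0.12 N m
- lever_tip (a point): middle of the lever's top end, 85 mm from the pivot
- chip0_c (a point): bright metal offcut, a bar end 62 (x) x 24 (y) x 12 mm, loose, 130 g, lying flat on the bed; may be absent. Point: its centre, 6 mm above its underside
- chip1_c (a point): bright metal offcut, a bar end 62 (x) x 24 (y) x 12 mm, loose, 130 g, lying flat on the bed; may be absent. Point: its centre, 6 mm above its underside
- chip2_c (a point): bright metal offcut, a bar end 62 (x) x 24 (y) x 12 mm, loose, 130 g, lying flat on the bed; may be absent. Point: its centre, 6 mm above its underside
- chip3_c (a point): bright metal slug, a disc 46 mm across and 12 mm thick, loose, 130 g, lying flat on the bed; may be absent. Point: its centre, 6 mm above its underside
- chip4_c (a point): bright metal slug, a disc 46 mm across and 12 mm thick, loose, 130 g, lying flat on the bed; may be absent. Point: its centre, 6 mm above its underside
- valve_a: bystander: loose valve body, 54 mm across, 66 mm tall, on the table; origin at its underside
- valve_b: bystander: another such valve body; origin at its underside
- valve_c: bystander: another such valve body; origin at its underside
- oil: bystander: white oil bottle, 56 mm across, 150 mm tall; origin at its underside
- spanner: bystander: spanner lying flat; origin at its underside
Things that resemble listed ones, but are neither listed nor needed, are in the scene too. What is shaped like the part that bears chip2_c but pink is not meant.

How it is judged (in metres and radians):
On the way, in this order (a step that is already met when the one before it is completed fails the run):
1. the lever is at centre off and stays there for a second (value of joint lever between -0.15 and 0.15 rad), for 1 s.
2. all offcuts are in the trough, the lever still off (all of step 1 and x of chip0_c in the frame of trough between -0.046 and 0.046 m and y of chip0_c in the frame of trough between -0.162 and 0.162 m and z of each of chip0_c, chip1_c, chip2_c, chip3_c, chip4_c in the frame of trough below 0.045 m and x of chip1_c in the frame of trough between -0.046 and 0.046 m and y of chip1_c in the frame of trough between -0.162 and 0.162 m and x of chip2_c in the frame of trough between -0.046 and 0.046 m and y of chip2_c in the frame of trough between -0.162 and 0.162 m and x of chip3_c in the frame of trough between -0.046 and 0.046 m and y of chip3_c in the frame of trough between -0.162 and 0.162 m and x of chip4_c in the frame of trough between -0.046 and 0.046 m and y of chip4_c in the frame of trough between -0.162 and 0.162 m), for 0.2 s.
3. the scraper stands on its mat and the jig sits in the outline, offcuts in the trough, the lever still off (all of step 2 and x of scraper_c in the frame of mat between -0.045 and 0.045 m and y of scraper_c in the frame of mat between -0.05 and 0.05 m and angle between scraper_c's own z axis and vertical below 0.12 rad and height (world z) of scraper_c below 0.056 m and x of jig_c in the frame of spot between -0.016 and 0.016 m and y of jig_c in the frame of spot between -0.016 and 0.016 m and (angle between the x axis of jig_c and the x axis of spot, either way round below 0.2 rad or angle between the x axis of jig_c and the y axis of spot, either way round below 0.2 rad) and angle between jig_c's own z axis and vertical below 0.1 rad and contact force between the fingers and jig below 0.3 N and contact force between the fingers and scraper below 0.3 N), for 0.3 s.
4. the lever is over at the second feed (value of joint lever above 0.5 rad), for 0.2 s.
At the end, for the whole second after the job is handed in: Every offcut in the trough, centre 11 mm or more below the bed's top; scraper upright on its mat (centre within 45 mm in x, 50 mm in y); jig within 16 mm of the outline's centre in x and y and 0.2 rad of square; lever past +0.5 rad; all released and at rest (x of chip0_c in the frame of trough between -0.046 and 0.046 m and y of chip0_c in the frame of trough between -0.162 and 0.162 m and z of each of chip0_c, chip1_c, chip2_c, chip3_c, chip4_c in the frame of trough below 0.045 m and x of chip1_c in the frame of trough between -0.046 and 0.046 m and y of chip1_c in the frame of trough between -0.162 and 0.162 m and x of chip2_c in the frame of trough between -0.046 and 0.046 m and y of chip2_c in the frame of trough between -0.162 and 0.162 m and x of chip3_c in the frame of trough between -0.046 and 0.046 m and y of chip3_c in the frame of trough between -0.162 and 0.162 m and x of chip4_c in the frame of trough between -0.046 and 0.046 m and y of chip4_c in the frame of trough between -0.162 and 0.162 m and x of scraper_c in the frame of mat between -0.045 and 0.045 m and y of scraper_c in the frame of mat between -0.05 and 0.05 m and angle between scraper_c's own z axis and vertical below 0.12 rad and height (world z) of scraper_c below 0.056 m and x of jig_c in the frame of spot between -0.016 and 0.016 m and y of jig_c in the frame of spot between -0.016 and 0.016 m and (angle between the x axis of jig_c and the x axis of spot, either way round below 0.2 rad or angle between the x axis of jig_c and the y axis of spot, either way round below 0.2 rad) and angle between jig_c's own z axis and vertical below 0.1 rad and value of joint lever above 0.5 rad and linear speed of each of jig, scraper below 0.01 m/s); the robot touches nothing.
It fails at once if a bystander is moved more than 25 mm (distance of any of valve_a, valve_b, valve_c, oil, spanner from where it was at the start of the episode above 0.025 m).
It fails at once if the gripper's fingers touch an offcut (contact force between the fingers and chip0 above 0.5 N or contact force between the fingers and chip1 above 0.5 N or contact force between the fingers and chip2 above 0.5 N or contact force between the fingers and chip3 above 0.5 N or contact force between the fingers and chip4 above 0.5 N).
It fails at once if the jig is lifted more than 15 mm off the bed (z of jig_c in the frame of spot above 0.027 m).
It fails at once if the lever goes over to the second feed while an offcut is still on the bed (value of joint lever above 0.4 rad and z of any of chip0_c, chip1_c, chip2_c, chip3_c, chip4_c in the frame of trough above 0.05 m).
Of chip0, chip1, chip2, chip3, chip4 only 3 to 5 are there at a start; the rules pass over those that are not, and their reading is None.
At some moment in a run one of jig, scraper may be knocked a few centimetres aside while the robot is not near it.
Once in a run the grip may slacken for a moment while it holds something.
It also fails if it takes over 208 s, if anything falls off the work surface, if the arm or the gripper's body presses on something with over 40 N, if the wrist force passes 120 N, or if a joint passes its speed limit or range.

## Robot

A 6-joint arm with a two-finger parallel gripper is mounted at the origin on the work surface. World frame = base frame: x ahead of the robot, y to its left, z up, the work surface at z = 0. Lengths are in m, angles in degrees, forces in N, time in s.
With the tool pointing down it reaches from about 0.4 to 0.825 m from the base axis. Payload 7 kg.
Tool frame: the origin (TCP) lies midway between the tips of the shut fingers; the grasp point (between the pads) lies 19 mm behind it; z points along the fingers, y is the line along which they close (so a half turn about z gives the same grasp; the last joint's range is limited). The gripper opens to 88 mm and grips with 3 to 60 N. Pads are 19 mm wide; open, the fingers measure 130 mm over their backs; the gripper's body (78 mm by 193 mm) begins 47 mm behind the grasp point.
Start: joints at [92.195, 20.546, 0.682, 0, -70.136, -16.507], TCP at [0.167, 0.654, 0.227] pointing down, gripper open.
Joint ranges: [-176.03, 176.03], [-82.01, 121.73], [-58.28, 71.71], [-173.87, 95.51], [-174.79, -0.11], [-173.66, 173.66]. Speed limits (degrees/s): [136.94, 136.94, 172.46, 180, 180, 180].

## Interface

Orientations are given as a 3x3 rotation matrix whose columns are the frame's x, y, z axes.
In Python, from rig import robot gives the robot as it stands. Calls block until the motion is done:
- robot.goto(position, orientation): joint-space move of the TCP to a pose.
- robot.servo_line(position, ori=None, speed=0.15): straight line of the TCP; ori=None keeps the orientation; speed is the mean speed in m/s.
- robot.movej(angles): joint-space move.
- robot.move_gripper(opening): opening from 0.0 (shut) to 1.0 (fully open); the grip force is fixed at half the most; returns when the fingers have stopped.
- robot.dwell(seconds).
- robot.ik(position, orientation): joint angles nearest the present ones, or None.
- robot.grab_frame(name): name is "side" or "top"; returns (picture, depth): 420x560x3 uint8, red, green, blue; 420x560 float32, m along the optical axis (not along the pixel's ray), 0 where there is no reading.
- robot.camera_info(name): a dict with "vfov" (degrees; the focal length in pixels is half the picture's height over the tangent of half this angle, whatever the lens; pixels are square), "cx", "cy" (the principal point, pixels), "view" (4x4, takes a point from world to camera coordinates). Camera axes: x right, y down, z forward; pixel columns grow to the right and rows downward; lengths in m; the calibration is good to about 2 mm. A picture is of the moment at which its call begins. camera_info takes no time and is no camera call.
A pose or a line that the arm cannot do raises robot.Unreachable and nothing moves.
- robot.job_done(): hands the job in; it is judged then, once.
Readings, each from a call of its own:
- robot.read_t(): time.
- robot.read_qpos(): joint angles.
- robot.read_qvel(): joint speeds.
- robot.read_effort(): joint torques, N m.
- robot.read_position(): TCP position.
- robot.read_tcp_rot(): TCP orientation.
- robot.read_force(): force on the tool from outside, world axes, zero at the start.
- robot.read_ft_torque(): the same for the moment, N m.
- robot.read_grip_width(): opening from 0.0 (shut) to 1.0 (fully open).
- robot.read_finger_force(): force on a finger pad.
Only numpy, scipy, OpenCV 4.12 (cv2) and the standard library are available. Lean on these libraries where they do the work, as an engineer would, in place of code of your own. Each camera call takes 0.05 s, during which the arm holds its last target. There are 200 camera calls.

## Working session

There is one attempt and no reset: what is moved stays moved. The work goes in short steps, each a Python script; the robot and the scene stay as the last script left them, time stands still between calls to the robot, and variables do not carry over. Pictures are saved under pics/ and viewed, at most 14 in all, crops included, and the job is handed in when it is done.

```bash
ls; mkdir -p pics
cat > h.py <<'E'
import numpy as np, cv2
from rig import robot
def cam(n):
    i=robot.camera_info(n); return i, 210/np.tan(np.radians(i['vfov'])/2), np.array(i['view'])
def shot(n,f=None):
    p,d=robot.grab_frame(n)
    if f: cv2.imwrite(f'pics/{f}.png',cv2.cvtColor(p,cv2.COLOR_RGB2BGR))
    return p,d
def ray(n,u,v,z):
    "pixel onto the plane at world height z"
    i,f,V=cam(n); R=V[:3,:3]; c=-R.T@V[:3,3]
    r=R.T@np.array([(u-i['cx'])/f,(v-i['cy'])/f,1]); return c+r*(z-c[2])/r[2]
def cloud(n,d):
    i,f,V=cam(n); R=V[:3,:3]; v,u=np.mgrid[:d.shape[0],:d.shape[1]]
    P=np.stack([(u-i['cx'])/f*d,(v-i['cy'])/f*d,d],-1); return (P-V[:3,3])@R
def down(yaw):
    "tool down, closing line (tool y) at angle yaw deg in world xy"
    a=np.radians(yaw); y=np.array([np.cos(a),np.sin(a),0]); z=np.array([0,0,-1.])
    return np.stack([np.cross(y,z),y,z],1)
E
python3 - <<'E'
from h import *
for n in('top','side'):
    p,d=shot(n,n+'0'); np.save(n+'0.npy',d); print(robot.camera_info(n),p.shape,d.max(),(d==0).mean())
print(robot.read_t())
E
```

```text
pics
{'vfov': 50.56890560491735, 'cx': 286.36513126651585, 'cy': 213.66029087811526, 'view': array([[ 0.03002208, -0.99949775,  0.01014473, -0.02011076],
       [-0.98066124, -0.03141697, -0.1931748 ,  0.48164671],
       [ 0.19339649, -0.00414903, -0.98111191,  1.06776776],
       [ 0.        ,  0.        ,  0.        ,  1.        ]])} (420, 560, 3) 2.1575534 0.004022108843537415
{'vfov': 42.88897599513264, 'cx': 271.2764600440101, 'cy': 202.53294215470135, 'view': array([[-0.91488671, -0.40370275,  0.00252937,  0.43313199],
       [-0.27890446,  0.62750941, -0.7269417 ,  0.2062088 ],
       [ 0.29188116, -0.66577475, -0.68669452,  1.51179664],
       [ 0.        ,  0.        ,  0.        ,  1.        ]])} (420, 560, 3) 3.936709 0.004124149659863945
0.1
```

View pics/top0.png

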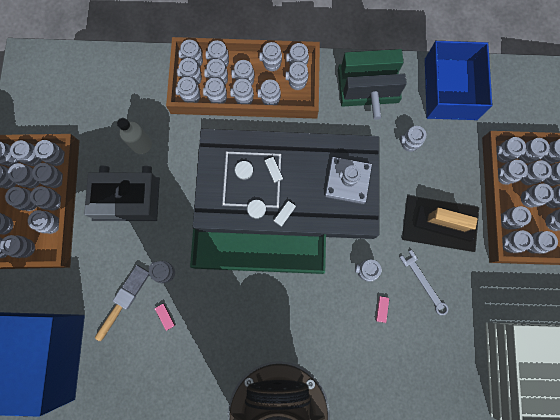

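View pics/side0.png

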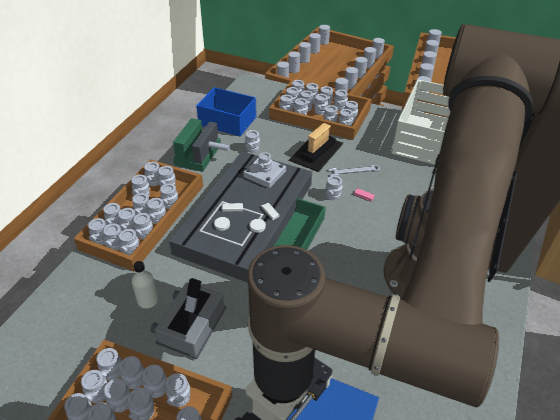

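The top view shows the bed around (287,180). Four offcuts are on it: discs at (244,170) and (256,209), bars at (273,168) and (285,212). The outline is near (251,179), the jig at (350,178), the scraper on its mat at (441,222), and the switch at (122,193). The side view agrees, with the lever at (192,290). The pink bars are decoys.

```bash
cat >> h.py <<'E'
def rect(P): # min-area rect of world xy points: centre, size, angle
    (c,s,a)=cv2.minAreaRect((P[:,:2]*1000).astype(np.float32)); return np.round(c,1),np.round(s,1),round(a,1)
def blobs(mask,C,amin=15):
    n,l,st,ce=cv2.connectedComponentsWithStats(mask.astype(np.uint8))
    for k in range(1,n):
        if st[k,4]>=amin:
            P=C[l==k]; print(np.round(ce[k]),st[k,4],'z',np.round(np.median(P[:,2])*1000,1),'rect',*rect(P))
def box(u0,u1,v0,v1):
    m=np.zeros((420,560),bool); m[v0:v1,u0:u1]=1; return m
E
python3 - <<'E'
from h import *
d=np.load('top0.npy'); p=cv2.imread('pics/top0.png'); C=cloud('top',d); z=C[...,2]; hsv=cv2.cvtColor(p,cv2.COLOR_BGR2HSV)
B=box(190,385,115,240)
print('bedtop'); blobs(B&(abs(z-.06)<.008)|B&(z>.06),C,500)
print('white on bed'); blobs(B&(hsv[...,2]>150)&(hsv[...,1]<60)&box(200,310,130,235),C)
print('high on bed'); blobs(B&(z>.067)&(z<.1),C)
print('jig top'); blobs(B&(z>.12),C)
print('trough'); blobs((hsv[...,0]>50)&(hsv[...,0]<85)&(hsv[...,1]>70)&box(180,335,220,280),C,50)
S=box(395,490,185,260)
print('scraper'); blobs(S&(z>.08),C); 
print('foot'); blobs(S&(z>.018)&(z<.04),C)
print('mat'); blobs(S&(hsv[...,2]<45),C,50)
W=box(80,165,155,230)
for a,b in((.055,.08),(.09,.2),(.125,.2)): print('switch',a); blobs(W&(z>a)&(z<b),C,4)
d=np.load('side0.npy');C=cloud('side',d);z=C[...,2];W=box(150,235,265,350)
for a,b in((.055,.08),(.09,.2),(.125,.2)): print('switch side',a); blobs(W&(z>a)&(z<b),C,4)
print('scraper side'); blobs(box(290,345,110,170)&(z>.08),C)
print('top of lever',C[W&(z>.12)][:, :].mean(0) if (W&(z>.12)).any() else None)
E
python3 -c "
import cv2
a=cv2.imread('pics/top0.png')[150:235,80:170];b=cv2.imread('pics/side0.png')[265:355,145:240]
a=cv2.resize(a,(400,378),interpolation=2);b=cv2.resize(b,(399,378),interpolation=2);cv2.imwrite('pics/sw.png',cv2.hconcat([a,b]))"
```

```text
bedtop
[287. 182.] 18273 z 60.3 rect [481.3  -4. ] [459.2 429.8] 89.4
white on bed
[235. 174.] 236 z 60.3 rect [450.   83.6] [382.9 128.3] 6.1
[267. 189.] 610 z 71.3 rect [449.4  47.9] [368.6  85.8] 1.7
[244. 170.] 258 z 71.7 rect [441.3  46.6] [359.5  44. ] 22.1
[284. 213.] 241 z 71.8 rect [478.8  -0.5] [23.4 61.2] 56.1
high on bed
[273. 169.] 234 z 71.9 rect [590.4  30.9] [62.3 24.4] 25.9
[348. 181.] 1333 z 83.8 rect [ 567.3 -155.7] [100.2 100.9] 81.4
[244. 169.] 253 z 71.7 rect [586.3 105.4] [45.1 42.6] 1.0
[256. 208.] 267 z 71.8 rect [488.1  69.8] [42.8 44.3] 0.7
[285. 213.] 243 z 71.9 rect [ 4.792e+02 -4.000e-01] [24.1 61.8] 56.2
jig top
[351. 174.] 243 z 133.9 rect [ 565.8 -156.1] [40.3 39.3] 38.5
trough
[258. 252.] 4955 z 4.4 rect [351.6  67.3] [340.6 168.5] 89.2
scraper
[455. 218.] 531 z 91.3 rect [ 398.7 -222.4] [ 78.  510.7] 22.1
foot
[489. 190.] 16 z 21.4 rect [ 564.8 -529.7] [ 3.9 32.6] 87.4
[440. 225.] 706 z 25.8 rect [ 476.3 -414.1] [150.5  56.4] 76.2
mat
[436. 224.] 2499 z 6.8 rect [ 431.8 -243. ] [183.4 557.6] 16.1
switch 0.055
[118. 194.] 2728 z 71.0 rect [516.1 411.8] [111.9 160.9] 1.8
switch 0.09
[123. 188.] 164 z 137.6 rect [515.5 382.8] [29.5 46.6] 8.5
switch 0.125
[125. 186.] 120 z 140.5 rect [517.2 373.4] [30.  26.5] 4.4
switch side 0.055
[152. 288.] 38 z 67.4 rect [642.  385.6] [ 7.3 27.9] 3.4
[189. 316.] 2242 z 70.5 rect [514.4 414.8] [112.5 164.1] 2.3
switch side 0.09
[151. 278.] 26 z 97.2 rect [645.4 379. ] [ 6.9 26.4] 30.6
[193. 291.] 304 z 121.7 rect [514.9 388. ] [48.9 29.8] 89.1
switch side 0.125
[194. 284.] 132 z 137.2 rect [515.1 377. ] [26.1 29.1] 85.3
scraper side
[319. 131.] 177 z 91.4 rect [267.7 299. ] [  72.  1588.5] 16.1
top of lever [0.42660829 0.49701882 0.31765484]
```

View pics/sw.png

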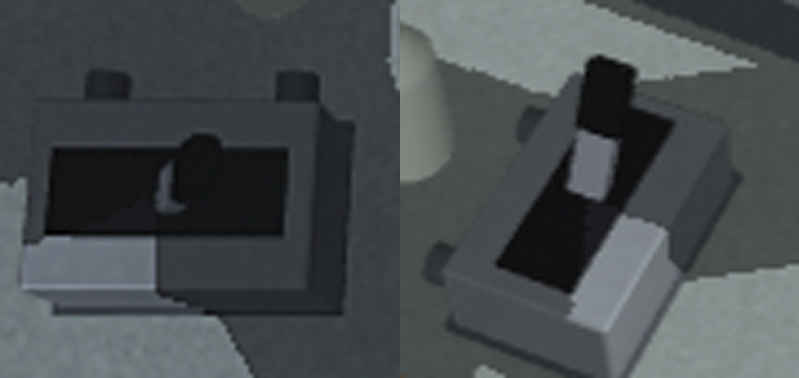

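Lever leans to world −y, so second feed is +y. Four offcuts measured with right sizes (62×24, ~45 mm, z≈72). First move: lever to centre by closing the fingers symmetrically about the pivot.

```bash
cat >> h.py <<'E'
def best(p,yaw):
    "goto, taking whichever half turn leaves the last joint nearest"
    c=[]
    for a in(yaw,yaw+180):
        q=robot.ik(p,down(a))
        if q is not None: c.append((np.abs(np.array(q)-robot.read_qpos()).max(),a))
    a=min(c)[1]; robot.goto(p,down(a)); return a
def st(): print('t',round(robot.read_t(),1),'p',np.round(robot.read_position(),4),'F',np.round(robot.read_force(),1),'g',round(robot.read_grip_width(),3))
E
python3 - <<'E'
from h import *
d=np.load('top0.npy'); p=cv2.imread('pics/top0.png'); C=cloud('top',d); z=C[...,2]
B=box(190,385,115,240)
m=cv2.morphologyEx((B&(z>.054)).astype(np.uint8),cv2.MORPH_OPEN,np.ones((5,5)))>0
P=C[m&(abs(z-.06)<.005)]; print('bed',rect(P))
g=p.min(2); k=B&(g>150)&(abs(z-.06)<.0045)&box(215,292,140,218)
hsv=cv2.cvtColor(p,cv2.COLOR_BGR2HSV)
P=C[k]; print('outline',rect(P),np.round(np.percentile(P,[1,99],axis=0)*1000))
S=box(395,482,190,255); P=C[S&(hsv[...,2]<60)&(z<.012)&(z>.003)]; print('mat',rect(P)); 
P=C[S&(z>.06)&(z<.12)]; print('bead',rect(P), np.median(P[:,2]))
best([.5155,.378,.23],90)
robot.servo_line([.5155,.378,.115]); st()
robot.move_gripper(.5); robot.servo_line([.5155,.4125,.115],speed=.08); st()
robot.move_gripper(0); st()
robot.move_gripper(.6); robot.servo_line([.5155,.4125,.23]); robot.dwell(.3); st()
p,d=shot('side'); C=cloud('side',d); z=C[...,2]; blobs(box(150,235,255,350)&(z>.12)&(z<.165),C,4)
p,d=shot('top'); C=cloud('top',d); z=C[...,2]; blobs(box(80,165,155,230)&(z>.12)&(z<.165),C,4)
E
```

```text
bed (array([564.8,  -4.8]), array([458.9, 261. ]), 89.5)
outline (array([566.6,  84.6]), array([139.7, 141. ]), 89.5) [[497.  15.  56.]
 [636. 154.  64.]]
mat (array([ 479., -407.]), array([191.6, 121. ]), 82.1)
bead (array([ 476.6, -414.5]), array([101.3,  31. ]), 76.3) 0.09101622574458687
t 2.6 p [0.5159 0.3787 0.1159] F [0.9 1.4 1.6] g 0.996
t 4.1 p [0.5153 0.413  0.1146] F [-0.5 -0.2  0.3] g 0.503
t 4.8 p [0.5155 0.4132 0.1152] F [-1.1  1.6  1.2] g 0.14
t 6.8 p [0.5154 0.4123 0.2292] F [0.3 1.1 0.7] g 0.597
[187. 294.] 165 z 145.2 rect [514.1 414.6] [31.5 19.6] 3.1
[108. 188.] 112 z 145.2 rect [512.  411.4] [22.3 16.4] 5.8
```

Run:
```python
from h import *
p,d=shot('top'); C=cloud('top',d); z=C[...,2]; S=box(380,490,180,265)
P=C[S&(z>.075)&(z<.12)]; c,s,a=rect(P); print(c,s,a)
a0=a if s[0]>s[1] else a-90   # long axis
x,y=c/1000; y0=a0-90
robot.servo_line([.5155,.4125,.3])
robot.move_gripper(1.)
h=best([x,y,.2],y0); print(h,y0)
robot.servo_line([x,y,.037]); st()
robot.move_gripper(0); st()
robot.servo_line([x,y,.06],speed=.06); robot.dwell(.2); st(); print(robot.read_finger_force())
shot('top','grasp'); print(robot.read_tcp_rot().round(3).tolist())
```

```text
[ 476.7 -414. ] [100.2  31.2] 76.0
166.0 -14.0
t 12.6 p [ 0.4773 -0.4142  0.0376] F [ 0.3 -0.9 -3.2] g 1.003
t 13.6 p [ 0.4766 -0.4138  0.0368] F [ 0.   0.  -2.8] g 0.264
t 14.3 p [ 0.4764 -0.4139  0.0596] F [ 0.2 -1.  -3.5] g 0.262
29.140396988368593
[[-0.242, -0.97, -0.001], [-0.97, 0.242, 0.0], [-0.0, 0.001, -1.0]]
```

View pics/grasp.png

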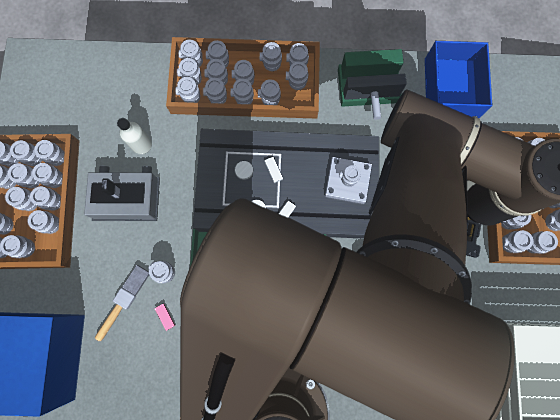

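```bash
cat >> h.py <<'E'
BY=-0.5
O=down(179.5)
E
python3 - <<'E'
from h import *
x,y,_=robot.read_position()
robot.servo_line([x,y,.145],speed=.12); print(robot.read_grip_width())
robot.servo_line([.44,-.28,.145],O,speed=.12); print(robot.read_grip_width())
robot.servo_line([.44,.052,.145],O,speed=.15)
robot.servo_line([.668,.052,.145],O,speed=.15); st()
robot.servo_line([.668,.052,.0925],O,speed=.08); st()
robot.servo_line([.437,.054,.0925],O,speed=.07); st()
robot.servo_line([.437,.054,.145],speed=.12)
shot('side','s1'); shot('top','t1'); st()
E
cd pics; python3 -c "
import cv2
a=cv2.imread('s1.png')[140:290,140:360];b=cv2.imread('t1.png')[110:290,160:400]
cv2.imwrite('c1.png',cv2.hconcat([cv2.resize(a,(400,300)),cv2.resize(b,(400,300))]))"
```

```text
0.2649611119981598
0.26441289900315823
t 20.6 p [0.6675 0.052  0.1452] F [-0.4 -0.6 -2.6] g 0.26
t 21.4 p [0.6684 0.0521 0.0927] F [ 0.1 -0.5 -2.8] g 0.263
t 24.9 p [0.4371 0.054  0.0925] F [ 0.1 -0.5 -2.3] g 0.262
t 25.5 p [0.4363 0.0537 0.1441] F [ 0.3  0.1 -3. ] g 0.255
```

View pics/c1.png

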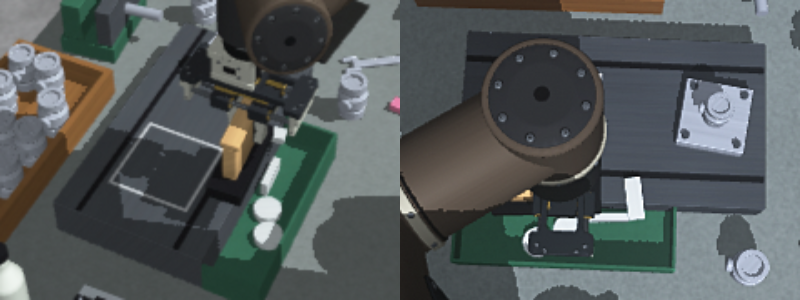

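Side view: two discs and one bar in the trough (crop 265,220 / 270,175). Top view: a bar near the bed edge at crop (632,195), possibly still on it. I'll clear the view.

```bash
python3 - <<'E'
from h import *
robot.servo_line([.64,.11,.145],O,speed=.15)
p,d=shot('top','t2'); C=cloud('top',d); z=C[...,2]
blobs((p.min(2)>140)&box(180,335,190,285)&(z<.1),C,20)
P=C[(p.min(2)>140)&box(180,335,190,285)&(z>.06)&(z<.085)]; print(len(P), P.mean(0) if len(P) else '')
p,d=shot('side','s2'); C=cloud('side',d); z=C[...,2]
blobs((p.min(2)>160)&box(150,340,150,290)&(z<.1),C,20)
E
cd pics; python3 -c "
import cv2
a=cv2.imread('s2.png')[140:290,140:360];b=cv2.imread('t2.png')[110:290,160:400]
cv2.imwrite('c2.png',cv2.hconcat([cv2.resize(a,(400,300)),cv2.resize(b,(400,300))]))"
```

```text
[251. 202.] 206 z 60.5 rect [515.6  85.1] [ 43.9 141.3] 1.1
[330. 194.] 49 z 82.8 rect [ 530.3 -111.3] [21.3 14.3] 86.2
[295. 232.] 366 z 70.4 rect [437.  -11.2] [61. 82.] 9.1
[323. 268.] 501 z 0.0 rect [372.  -85.6] [122.   91.8] 0.2
[260. 248.] 253 z 16.0 rect [398.5  57.7] [43.6 43.1] 48.6
[242. 254.] 233 z 16.2 rect [379.4 103.8] [42.2 40.9] 47.0
[222. 275.] 45 z -0.0 rect [323.8 149.9] [36.6 15. ] 15.8
[231. 273.] 42 z 0.2 rect [333.1 130.2] [25.4 16.5] 78.2
[271. 277.] 327 z -0.1 rect [324.   35.4] [150.8  30.9] 89.5
[233. 281.] 25 z -0.0 rect [312.  124.3] [32.8 11.3] 67.7
412 [ 0.46932759 -0.00790387  0.06946172]
[269. 172.] 258 z 84.3 rect [ 560.9 -153.4] [100.2  92.5] 80.1
[153. 166.] 49 z 75.1 rect [902.1 -25.8] [27.4 54.2] 35.5
[334. 177.] 114 z 58.9 rect [ 365.1 -265.7] [ 36.2 160.3] 16.2
[167. 187.] 104 z 75.1 rect [817.8  26.8] [ 43.3 108.6] 34.9
[171. 197.] 46 z 55.8 rect [788.  60.] [51.  20.8] 65.3
[232. 224.] 219 z 60.1 rect [565.1  84.2] [142.7 145.4] 0.1
[287. 205.] 113 z 72.3 rect [439.2 -40.6] [60.9 30. ] 6.7
[289. 226.] 83 z 27.0 rect [417.5  -2.9] [14.3 62.3] 5.1
[286. 248.] 223 z 16.2 rect [387.8  79.9] [41.4 93.9] 23.1
[151. 286.] 22 z 80.1 rect [640.5 392.9] [ 5.3 11. ] 3.9
```

View pics/c2.png

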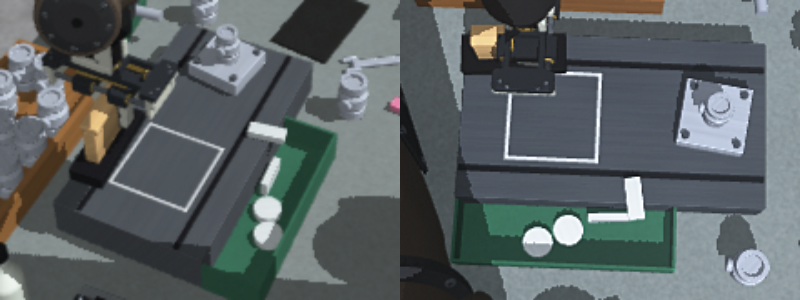

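One bar at (0.439,−0.040) is still lying across the edge; the other three are in the trough. Second stroke, centred at y=−0.01.

```bash
python3 - <<'E'
from h import *
robot.servo_line([.53,.08,.145],O,speed=.15)
robot.servo_line([.515,-.01,.145],O,speed=.15)
robot.servo_line([.515,-.01,.0925],speed=.08); st()
robot.servo_line([.434,-.01,.0925],speed=.06); st()
robot.servo_line([.50,-.01,.0925],speed=.15)
robot.servo_line([.50,-.01,.145],speed=.12)
robot.servo_line([.62,.10,.145],speed=.15)
p,d=shot('top','t3'); C=cloud('top',d); z=C[...,2]
blobs((p.min(2)>140)&box(185,329,190,270)&(z<.1),C,20)
p,d=shot('side','s3'); C=cloud('side',d); z=C[...,2]
blobs((p.min(2)>160)&box(250,325,180,290)&(z<.1),C,20); st()
E
cd pics; python3 -c "
import cv2
a=cv2.imread('s3.png')[140:290,140:360];b=cv2.imread('t3.png')[110:290,160:400]
cv2.imwrite('c3.png',cv2.hconcat([cv2.resize(a,(400,300)),cv2.resize(b,(400,300))]))"
```

```text
t 29.7 p [ 0.5154 -0.0098  0.0928] F [ 0.3  0.2 -3.3] g 0.258
t 31.2 p [ 0.4343 -0.0099  0.0925] F [ 0.3  0.9 -3.9] g 0.259
[251. 202.] 206 z 60.4 rect [514.5  85.3] [ 44.6 142. ] 2.0
[299. 243.] 191 z 39.1 rect [411.  -38.7] [45.  23.6] 0.2
[327. 254.] 83 z -0.3 rect [ 391.5 -113.1] [82.  6.] 0.8
[260. 247.] 254 z 16.2 rect [398.8  57.9] [43.7 43.2] 46.5
[283. 240.] 105 z 27.1 rect [418.3   1.2] [10.3 50.8] 3.0
[242. 254.] 235 z 16.1 rect [379.3 103.7] [42.1 40.9] 46.8
[296. 217.] 104 z 37.2 rect [406.2 -37. ] [40.3 30.9] 5.1
[256. 220.] 53 z 60.9 rect [500.1  51.3] [36.  93.7] 25.4
[288. 227.] 72 z 26.3 rect [417.    2.5] [13.4 56.7] 4.1
[286. 248.] 224 z 16.3 rect [387.5  80.6] [41.6 93.5] 22.9
t 33.7 p [0.6195 0.0995 0.1453] F [ 0.5 -0.5 -3.3] g 0.259
```

View pics/c3.png

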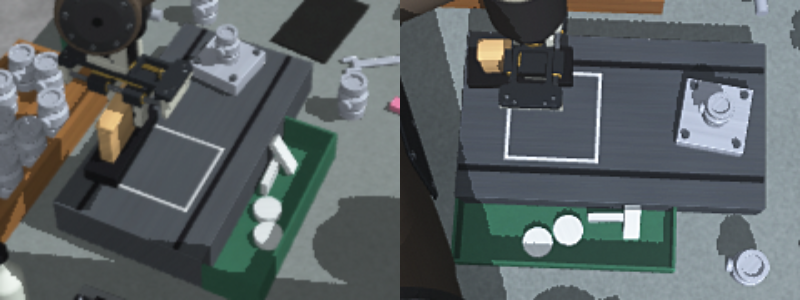

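All four offcuts lie in the trough, one leaning with its centre about 28 mm above the floor, which is within the limit. Scraper back to the mat.

Run:
```python
from h import *
M=down(172.1)
robot.servo_line([.46,.06,.145],O,speed=.15)
robot.servo_line([.44,-.26,.145],O,speed=.15); print(robot.read_grip_width())
robot.servo_line([.479,-.407,.145],M,speed=.12)
robot.servo_line([.479,-.407,.05],M,speed=.12)
robot.servo_line([.479,-.407,.0385],M,speed=.04); st()
robot.move_gripper(.8); robot.dwell(.2)
robot.servo_line([.479,-.407,.2],speed=.15); robot.servo_line([.45,-.40,.32],speed=.2); st()
robot.goto([.46,-.0,.36],down(180)) 
robot.goto([.46,.35,.36],down(180)) 
p,d=shot('top','t4'); C=cloud('top',d); z=C[...,2]
print('bead');blobs(box(380,490,180,265)&(z>.075)&(z<.12),C)
print('foot');blobs(box(380,482,180,265)&(z>.018)&(z<.04),C)
print('jig');blobs(box(190,385,115,240)&(z>.075)&(z<.1),C); blobs(box(190,385,115,240)&(z>.12)&(z<.15),C)
print('lever');blobs(box(80,165,155,230)&(z>.12)&(z<.165),C,4)
st()
```

```text
0.265026413663273
t 40.0 p [ 0.4788 -0.4069  0.0383] F [ 0.2  0.9 -2.9] g 0.263
t 43.1 p [ 0.4497 -0.3995  0.3184] F [-0.   0.3 -0.5] g 0.802
bead
[447. 226.] 528 z 91.3 rect [ 457.2 -393.1] [ 30.1 101.5] 32.7
foot
[433. 232.] 731 z 25.7 rect [ 457.4 -393.5] [ 56.  152.6] 32.7
jig
[348. 180.] 1294 z 83.9 rect [ 567.6 -155.9] [100.5 101.4] 81.2
[352. 174.] 243 z 133.6 rect [ 566.1 -156.7] [39.3 39.3] 48.6
lever
[107. 186.] 161 z 149.3 rect [515.5 411.2] [29.4 16. ] 1.6
t 46.0 p [0.4605 0.3488 0.3605] F [ 0.1 -0.7  0.4] g 0.799
```

View pics/t4.png

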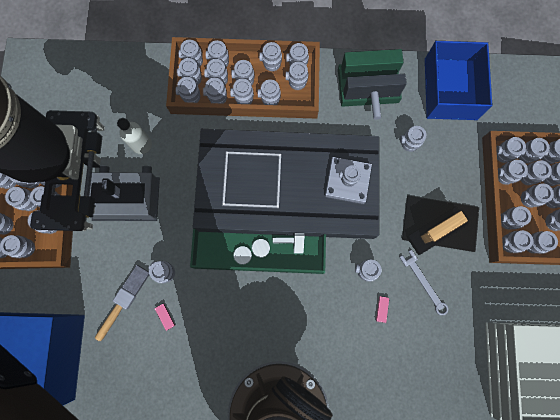

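Scraper got knocked after release, but it still stands upright on the mat (mat frame about −24, +11 mm), within tolerance. Lever is centred and the offcuts are in the trough. Now I push the jig with two fingers against its −y face, stopping short.

Run:
```python
from h import *
robot.goto([.48,0,.36],down(179.5)); robot.goto([.5665,-.255,.25],O); robot.move_gripper(.6)
robot.servo_line([.5665,-.255,.078],speed=.12); st()
robot.servo_line([.5665,-.20,.078],speed=.04); st()
robot.servo_line([.5662,.005,.078],speed=.06); st()
p,d=shot('top','t5'); C=cloud('top',d); z=C[...,2]
blobs(box(190,385,115,240)&(z>.075)&(z<.1)&(p.min(2)>90),C)
p,d=shot('side','s5'); C=cloud('side',d); z=C[...,2]
m=box(180,300,140,260)&(z>.075)&(z<.095)&(p.min(2)>110); blobs(m,C)
```

```text
t 50.6 p [ 0.567  -0.2551  0.0788] F [ 0.8  0.3 -0.7] g 0.602
t 52.1 p [ 0.5666 -0.2001  0.0781] F [ 1.7 -2.8 -0.2] g 0.6
t 55.7 p [0.5651 0.0039 0.0779] F [-0.4 -6.5  2.2] g 0.603
[251. 182.] 749 z 83.8 rect [557.7  77.1] [73.8 99.2] 89.5
[254. 204.] 22 z 89.0 rect [524.1  10.4] [29.8  9.4] 75.1
[240. 219.] 392 z 83.5 rect [554.6  65.5] [102.3 101.3] 89.3
```

View pics/s5.png

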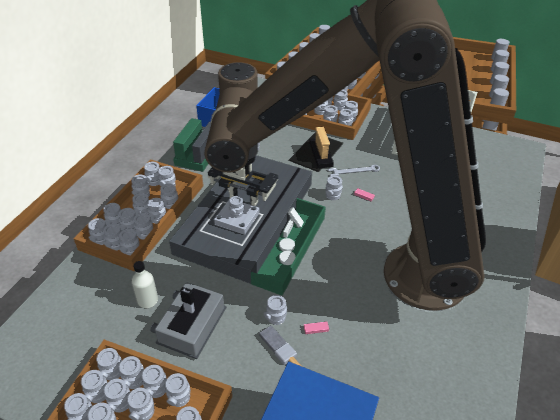

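Jig is square at (0.5546,0.0655): 19 mm short in y, 12 mm low in x. Finish y, then nudge +x from its −x face.

Run:
```python
from h import *
robot.servo_line([.569,.0235,.078],speed=.04); st()
robot.servo_line([.567,-.03,.078],speed=.1); robot.servo_line([.56,-.06,.25],speed=.2)
robot.servo_line([.44,.06,.30],speed=.2)
a=best([.45,.0855,.25],89.5)
robot.servo_line([.45,.0855,.078],speed=.12); st()
p,d=shot('side'); C=cloud('side',d); z=C[...,2]
m=box(180,300,140,260)&(z>.075)&(z<.095)&(p.min(2)>110); blobs(m,C)
robot.servo_line([.490,.0855,.078],speed=.04); st()
robot.servo_line([.506,.0853,.078],speed=.03); st()
robot.servo_line([.45,.0855,.078],speed=.1); robot.servo_line([.44,.10,.3],speed=.2)
robot.goto([.46,.35,.36],down(a)) 
p,d=shot('top','t6'); C=cloud('top',d); z=C[...,2]
print('foot');blobs(box(380,482,180,265)&(z>.018)&(z<.04),C)
print('jig');blobs(box(190,385,115,240)&(z>.075)&(z<.1),C); blobs(box(190,385,115,240)&(z>.12)&(z<.15),C)
print('lever');blobs(box(80,165,155,230)&(z>.12)&(z<.165),C,4)
print('chips');blobs((p.min(2)>140)&box(190,327,232,270)&(z<.1),C,40)
st()
```

```text
t 56.4 p [0.5676 0.0227 0.0778] F [-2.1 -4.6  2.4] g 0.599
t 62.1 p [0.4503 0.0857 0.0785] F [ 0.  -0.  -0.1] g 0.601
[223. 208.] 21 z 84.4 rect [602.7  62.7] [14.4 24.4] 20.3
t 63.3 p [0.4898 0.0854 0.078 ] F [-0.6 -0.2  0.5] g 0.601
t 64.0 p [0.5047 0.0847 0.0777] F [-8.   0.9  6.2] g 0.597
foot
[433. 232.] 733 z 25.9 rect [ 457.3 -393.3] [ 56.2 152.1] 32.6
jig
[252. 178.] 1304 z 84.0 rect [564.9  82.3] [100.  100.6] 89.5
[250. 171.] 238 z 134.5 rect [564.6  82.8] [37.1 39.2] 44.6
lever
chips
[299. 244.] 159 z 36.3 rect [407.4 -38.7] [35.2 23.4] 0.4
[260. 248.] 251 z 15.9 rect [398.6  57.6] [43.9 43. ] 46.4
[283. 240.] 93 z 27.7 rect [418.4   1.2] [10.2 50.6] 2.3
[242. 252.] 138 z 15.8 rect [387.5 102.3] [43.8 27.1] 88.2
t 67.0 p [0.46   0.3486 0.3599] F [ 0.3 -0.2 -0. ] g 0.603
```

View pics/t6.png

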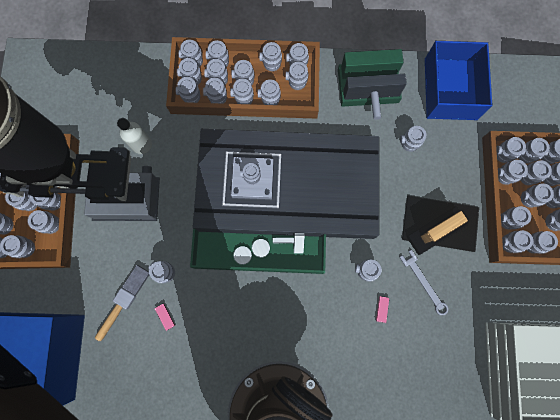

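Jig centre is about 2 mm from the outline centre and square; scraper and offcuts unchanged. Throw the lever to second feed.

Run:
```python
from h import *
robot.move_gripper(.45)
best([.5155,.4125,.25],90)
robot.servo_line([.5155,.4125,.115],speed=.12); st()
for y in(.44,.45,.454,.457,.460):
    robot.servo_line([.5155,y,.115],speed=.06); F=robot.read_force(); print(y,np.round(F,1))
    if abs(F[1])>12: break
robot.servo_line([.5155,y-.006,.115],speed=.06)
robot.move_gripper(.8); robot.servo_line([.5155,y-.006,.25],speed=.15)
robot.servo_line([.40,.30,.38],speed=.2); st()
p,d=shot('side','s7'); C=cloud('side',d); z=C[...,2]; blobs(box(140,235,240,350)&(z>.09)&(z<.165),C,4)
p,d=shot('top','t7'); C=cloud('top',d); z=C[...,2]; blobs(box(60,165,155,230)&(z>.125)&(z<.165),C,4)
print('foot');blobs(box(380,482,180,265)&(z>.018)&(z<.04),C)
print('jig');blobs(box(190,385,115,240)&(z>.075)&(z<.1),C)
```

```text
t 69.4 p [0.5159 0.4129 0.1159] F [0.7 0.1 0.7] g 0.45
0.44 [ 0.3 -0.7 -0.5]
0.45 [-0.4 -1.2 -0.4]
0.454 [-0.4 -1.7  1. ]
0.457 [-0.1 -2.1  0.7]
0.46 [-0.9 -1.8 -0. ]
t 74.4 p [0.4001 0.3003 0.3789] F [ 0.6 -0.2  0.1] g 0.804
[145. 276.] 230 z 107.8 rect [652.5 387.7] [28.4 53.5] 18.0
[180. 311.] 148 z 133.7 rect [513.1 446.2] [29.6 48.6] 1.9
[ 93. 183.] 15 z 130.3 rect [524.9 449.1] [9.1 5.3] 31.9
foot
[433. 232.] 734 z 25.7 rect [ 457.3 -393.3] [ 56.  151.4] 32.7
jig
[252. 178.] 1303 z 84.1 rect [565.4  82.2] [100.2 100.9] 89.8
```

View pics/s7.png

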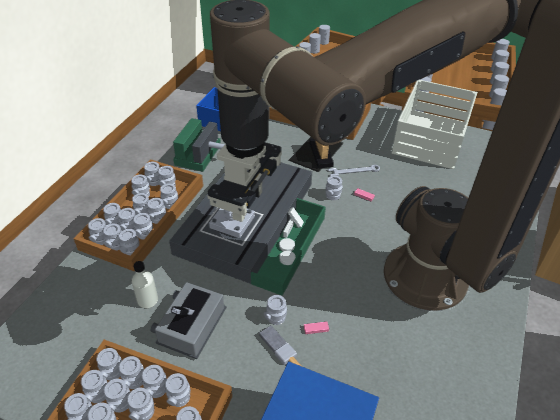

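The lever now leans fully to +y: its tip edge is 58 mm past the pivot, which is about 0.6 rad or more. Everything else is in place and nothing is touched.

```bash
python3 -c "
from h import *
print(robot.job_done(), robot.read_t())"
```

```text
the job is handed in; nothing more can be done
the job is handed in; nothing more can be done
```

I handed the job in after about 75 s of robot time, with every step done in order; no verdict came back. At the last check the lever was over at second feed (about 0.6 rad), the jig was square and 2–3 mm from the outline's centre, and the scraper was upright on its mat. It had been knocked about 25 mm off centre after release, which is within tolerance. All four offcuts were in the trough when last checked, just before the throw.

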